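# Load the swivel splicing stand and hold its index plunger out

### The arm

A 7-joint arm with a two-finger parallel gripper is mounted at the origin on the work surface. World frame = base frame: x ahead of the robot, y to its left, z up, the work surface at z = 0. Lengths are in m, angles in rad, forces in N, time in s.
With the tool pointing down it reaches from about 0.425 to 0.875 m from the base axis. Payload 4.7 kg.
Tool frame: the origin (TCP) lies midway between the tips of the shut fingers; the grasp point (between the pads) lies 19 mm behind it; x points along the fingers, z is the direction in which the jaws open and shut, and the axes are right-handed (so a half turn about x gives the same grasp; the last joint's range is limited). The gripper opens to 87 mm and grips with 3 to 60 N. Pads are 19 mm wide; open, the fingers measure 117 mm over their backs; the gripper's body (75 mm by 190 mm) begins 51 mm behind the grasp point.
Start: joints at [-1.264, 0.321, -0.07, 1.45, 0.023, 1.371, -0.057], TCP at [0.188, 0.622, 0.223] pointing down, gripper open.
Joint ranges: [-2.86, 2.86], [-0.3, 2.09], [-1.38, 1.24], [0.06, 2.45], [-1.56, 4.7], [0.09, 2.05], [-2.69, 2.69]. Speed limits (rad/s): [2.57, 2.57, 3.14, 3.14, 3.14, 3.14, 3.14].

### API

Orientations are given as a rotation vector (axis times angle).
In Python, from bench import ctrl gives the robot as it stands.
- The arm moves only by the shell command python3 -m pendant 'ROWS' [OPENING] [FORCE]. ROWS is JSON, a list of rows, each an object with "travel": the shift along the tool's x, y, z in m, a list of three; "twist": the turn about the tool's x in rad. In form: [{"travel": [x, y, z], "twist": twist}, ...]. A call has 1 to 10 rows; each row is the pose to reach, as a shift and turn from the pose measured when the call began, along the tool's axes at that moment; what a row does not reach only later rows make up. A row lasts 1/8 s, in which the tool goes at most 62.5 mm and 10.7 degrees, less where a joint would pass 70% of its speed; a pose out of reach is approached as far as the arm can. A call with a gripper value outside its range is refused whole. OPENING is the opening, from -1 (shut) to 1 (fully open), so that 0 is half open, set as the call begins (- or left out, the last holds). The fingers move at their own pace and stop on an object; FORCE is the grip in N (left out, the last holds). Time passes only in rows, so rows that repeat a pose let the fingers close. It gives the time, the measured TCP pose, the force and the opening at its end, in the units of the state.
- ctrl.get_state(): the state, without advancing time (a new reading comes with each control period).
- ctrl.get_image(name): name is "scene" or "top"; returns the picture (480x640x3 uint8, red, green, blue); there is no depth.
- ctrl.camera_model(name): a dict with "K" (3x3 intrinsics, pixels), "rvec" (rotation vector, rad) and "tvec" (3), from world to camera coordinates, as OpenCV has them. Camera axes: x right, y down, z forward; pixel columns grow to the right and rows downward; lengths in m; the calibration is good to about 2 mm. A picture is of the moment at which its call begins. camera_model takes no time and is no camera call.
- ctrl.close_job(): hands the job in, once; it reports no verdict.
The state is a dict: "time": time; "joint_positions": joint angles; "qd": joint speeds; "joint_torque": joint torques, N m; "position": TCP position; "tool_rot": TCP orientation; "ft_force": force on the tool from outside, world axes, zero at the start; "torque": the same for the moment, N m; "grip_width": opening from 0.0 (shut) to 1.0 (fully open).
Only numpy, scipy, OpenCV 4.12 (cv2) and the standard library are available. Lean on these libraries where they do the work, as an engineer would, in place of code of your own. Each camera call takes 0.05 s, during which the arm holds its last target.

### The job

My workmate across the bench is about to swing the splicing platform round to her side. Move the alcohol pump bottle from the bench into the accessory tray on the platform, set down upright rather than dropped, so that it rides along with the splicer; then pull the platform's sprung index plunger straight up, fully out to its stop, and finish while still holding it there so that the pin stays clear of its hole. Do not turn the platform yourself, keep the bottle from tipping, and leave the other things on the bench where they are.

Things in the scene. Friction and masses are not known exactly. Their poses are not given: they have to be found in the camera images.
- bottle_mid (a point): Centre, half-way up, of the alcohol pump bottle: a white cylinder 51 mm across, straight-sided up to 66 mm, then a narrow neck and a grey and steel pump dish 41 mm across; 96 mm high, so its foot is 48 mm below this point. 0.12 to 0.24 kg. Starts upright on the bench, left or right of the stand; z up the bottle. (The scrap jar opposite is wider and lower, with a screw lid and no neck.)
- tray_floor (a point): Centre of the inside floor of the accessory tray, a shallow black rectangular tray on the round platform beside the splicer. Floor 94 mm (x) by 89 mm (y), 45 mm above the bench; rim 3 mm thick, 8 mm above the floor. Axes are the platform's: x from the plunger's side to the far side, y towards the splicer, z up.
- plunger_knob (a point): Centre of the index plunger's knob: upright black cylinder 30 mm across, 28 mm high, 87.5 mm above the bench when home, on a steel neck and 26 mm hex nut; the bracket under it is 31 mm below this point. From tray_floor it lies 150 mm along -x, 5 mm along y. Moves straight up; its spring pulls back with 5 N when home, about 11 N fully out, and snaps it home if let go. Turns with the platform.
- splicer_foot (a point): The fusion splicer, a grey instrument fixed on the platform, 125 mm (x) by 120 mm (y), its top 160 mm above the bench (118 mm above this point, the centre of its underside). Axes are the platform's. From tray_floor it lies 35 mm along x, 147 mm along y.
- plunger (a joint): Lift of the index plunger in m: 0 with the pin home in its hole, 0.010 when the pin's tip just leaves the hole, 0.014 at the stop, fully out.
- platform (a joint): Turn of the platform on its stand in rad, 0 as it stands now, positive anticlockwise from above. The pin locks it while home; with the pin out it turns freely apart from about 0.7 N m of bearing friction.
- scrap_jar: Bystander: jar for fibre scraps, 66 mm across, 80 mm high, origin at the centre of its underside. On the bench on the other side of the stand from the bottle.
- cleaver: Bystander: small steel fibre cleaver, 62 by 56 by 52 mm, origin at the centre of its underside. On the bench, far left.
- wipes_carton: Bystander: white carton of wipes with a round opening on top, 100 by 100 by 85 mm high, origin at the centre of its underside. On the bench, far right.

How it is judged:
By the outcome, as a careful person would: the job done as asked, in the order asked, and still so for the second after the job is handed in, while the arm keeps its last pose, push and grip.
It also fails if it takes over 51 s, if anything falls off the work surface, if the arm or the gripper's body presses on something with over 40 N, if the wrist force passes 120 N, or if a joint passes its speed limit or range.

## Working session

There is one attempt and no reset: what is moved stays moved. The work goes in short steps, Python scripts to look and compute and a shell command to move; the robot and the scene stay as the last step left them, time stands still between calls to the robot, and variables do not carry over. Pictures are saved under pics/ and viewed, and the job is handed in when it is done.

```bash
ls; mkdir -p pics; python3 - <<'E'
from bench import ctrl
import cv2,numpy as np
s=ctrl.get_state()
for k in s: print(k,np.round(s[k],4))
for n in("scene","top"):
    im=ctrl.get_image(n); cv2.imwrite(f"pics/{n}0.png",im[:,:,::-1])
    m=ctrl.camera_model(n); print(n,{k:np.round(v,4).tolist() for k,v in m.items()})
E
```

```text
pics
time 0.0
joint_positions [-1.2639  0.3219 -0.0701  1.4517  0.0226  1.3708 -0.0569]
qd [-0.0005 -0.0006 -0.0001  0.0002  0.0001  0.0006  0.0007]
joint_torque [-6.00000e-04 -4.91273e+01 -4.04500e-01 -3.12550e+01 -6.40000e-02
  4.32000e-02  2.00000e-04]
position [0.1875 0.6218 0.2214]
tool_rot [-0.9922  1.3352  0.9901]
ft_force [ 0.3411 -0.1026 -0.3839]
torque [-0.0194 -0.0251  0.0653]
grip_width 0.9982
scene {'K': [[512.2434, 0.0, 325.3397], [0.0, 512.2434, 246.3395], [0.0, 0.0, 1.0]], 'rvec': [1.4, 2.4326, -0.6616], 'tvec': [0.2701, -0.3714, 1.5687]}
top {'K': [[515.462, 0.0, 315.7468], [0.0, 515.462, 242.4987], [0.0, 0.0, 1.0]], 'rvec': [2.1699, -2.134, 0.147], 'tvec': [-0.0027, 0.5782, 1.2041]}
```

View pics/scene0.png

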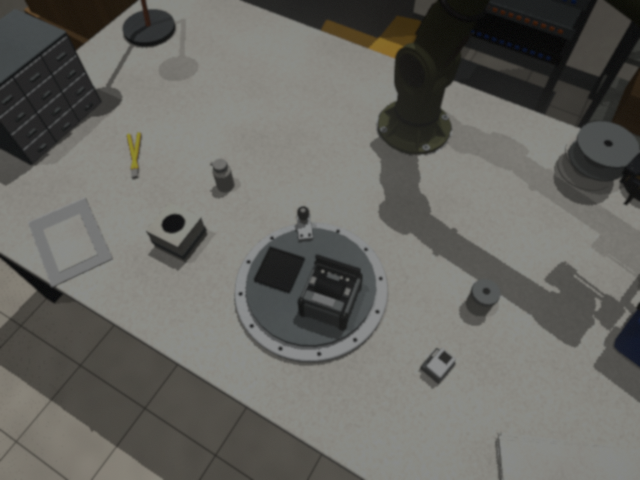

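View pics/top0.png

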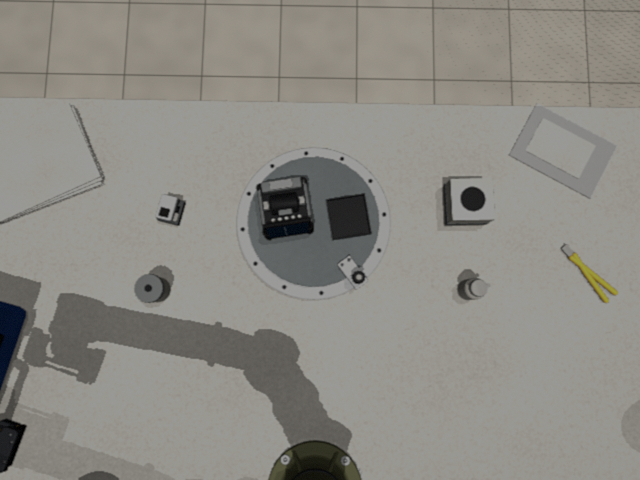

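The top view shows the bottle at about (472,288), right of the stand, and the jar at (152,288). The tray is at about (348,217), the knob at (359,277), and the splicer at (287,207). I'll enlarge these areas to measure them.

```bash
cat > h.py <<'E'
import numpy as np,cv2
from bench import ctrl
def cam(n):
    m=ctrl.camera_model(n);R=cv2.Rodrigues(np.array(m["rvec"],float))[0];t=np.array(m["tvec"],float).ravel();return np.array(m["K"],float),R,t
def ray(n,p):
    K,R,t=cam(n);d=R.T@np.linalg.inv(K)@np.array([p[0],p[1],1.]);return -R.T@t,d
def onz(n,p,z):
    o,d=ray(n,p);return o+d*(z-o[2])/d[2]
def proj(n,P):
    K,R,t=cam(n);q=K@(R@np.asarray(P,float)+t);return q[:2]/q[2]
def two(p1,p2):
    A=[];b=[]
    M=np.zeros((3,3));v=np.zeros(3)
    for n,p in(("scene",p1),("top",p2)):
        o,d=ray(n,p);d/=np.linalg.norm(d);Q=np.eye(3)-np.outer(d,d);M+=Q;v+=Q@o
    return np.linalg.solve(M,v)
def grab(n,f):
    im=ctrl.get_image(n)[:,:,::-1].copy();cv2.imwrite(f"pics/{f}.png",im);return im
def crop(im,f,x0,y0,w,h,s):
    c=cv2.resize(im[y0:y0+h,x0:x0+w],None,fx=s,fy=s,interpolation=cv2.INTER_CUBIC);cv2.imwrite(f"pics/{f}.png",c)
E
python3 - <<'E'
from h import *
t=cv2.imread("pics/top0.png");s=cv2.imread("pics/scene0.png")
a=cv2.resize(cv2.convertScaleAbs(t[170:310,310:400],alpha=1.6),None,fx=4,fy=4,interpolation=cv2.INTER_CUBIC)
b=cv2.resize(cv2.convertScaleAbs(t[260:315,440:500],alpha=1.6),None,fx=6,fy=6,interpolation=cv2.INTER_CUBIC)
c=np.zeros((560,740,3),np.uint8);c[:560,:360]=a;c[:330,370:730]=b
cv2.imwrite("pics/ctop.png",c)
a=cv2.resize(cv2.convertScaleAbs(s[200:300,240:340],alpha=1.6),None,fx=4,fy=4,interpolation=cv2.INTER_CUBIC)
b=cv2.resize(cv2.convertScaleAbs(s[145:205,195:250],alpha=1.6),None,fx=6,fy=6,interpolation=cv2.INTER_CUBIC)
c=np.zeros((400,750,3),np.uint8);c[:400,:400]=a;c[:360,410:740]=b
cv2.imwrite("pics/cscene.png",c)
E
```

```text
(no output)
```

View pics/ctop.png

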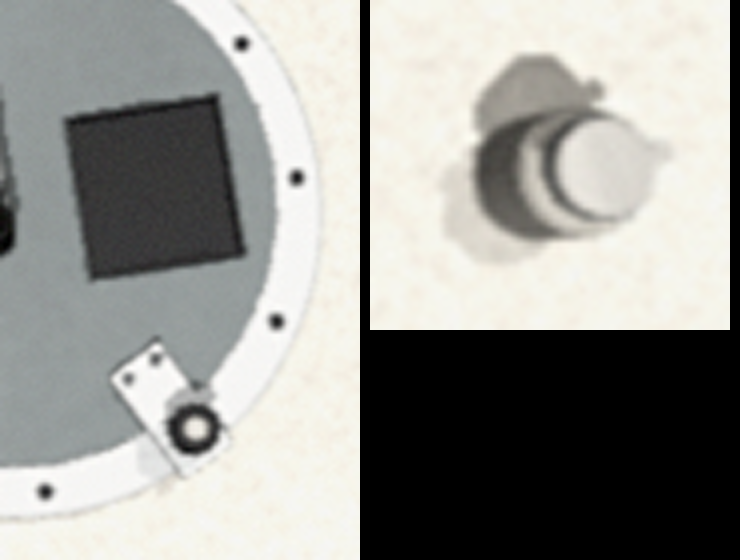

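View pics/cscene.png

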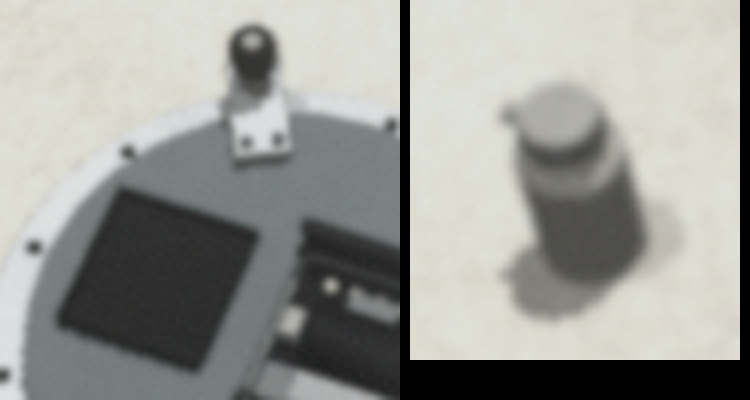

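```bash
python3 - <<'E'
from h import *
P=lambda x,y:(310+x/4-.375,170+y/4-.375)
B=lambda x,y:(440+(x-370)/6-.4,260+y/6-.4)
c=np.array([onz("top",P(*q),.053) for q in[(65,118),(217,95),(244,257),(91,280)]])
print(np.round(c,4),np.round(c.mean(0),4))
for i in range(4):
    e=c[(i+1)%4]-c[i];print(np.linalg.norm(e),np.degrees(np.arctan2(e[1],e[0])))
S=lambda x,y:(240+x/4-.375,200+y/4-.375)
S2=lambda x,y:(195+(x-410)/6-.4,145+y/6-.4)
cs=np.array([onz("scene",S(*q),.053) for q in[(123,187),(260,235),(199,374),(58,325)]])
print("scene tray",np.round(cs,4),cs.mean(0))
for i in range(4):
    e=cs[(i+1)%4]-cs[i];print(np.linalg.norm(e),np.degrees(np.arctan2(e[1],e[0])))
print("knob",onz("top",P(194,429),.1015),onz("scene",S(252,43),.1015),two(S(252,43),P(194,429)))
print("dish",onz("top",B(605,168),.096),onz("scene",S2(563,117),.096),two(S2(563,117),B(605,168)))
b=onz("top",B(605,168),.096)
print("bottle foot px scene pred",proj("scene",[b[0],b[1],0]))
st=ctrl.get_state();R=cv2.Rodrigues(np.array(st["tool_rot"]))[0];print(np.round(R,3))
E
```

```text
[[ 0.6823 -0.0158  0.053 ]
 [ 0.6981 -0.1074  0.053 ]
 [ 0.5993 -0.1239  0.053 ]
 [ 0.5839 -0.0326  0.053 ]] [ 0.6409 -0.0699  0.053 ]
0.092971966723972 -80.2444013550353
0.10010960828714398 -170.49446744125487
0.09257036023921719 99.59393267905834
0.0998474644326579 9.735543367599021
scene tray [[ 0.6034 -0.1213  0.053 ]
 [ 0.5896 -0.0286  0.053 ]
 [ 0.689  -0.0106  0.053 ]
 [ 0.7043 -0.1021  0.053 ]] [ 0.64656669 -0.06565906  0.053     ]
0.0937992467870548 98.45991463270954
0.1010862150808252 10.215507209621201
0.09275689729923345 -80.5233032723403
0.10276874331378222 -169.22359941955887
knob [ 0.4926211  -0.09054941  0.1015    ] [ 0.49625841 -0.08916702  0.1015    ] [ 0.49308849 -0.0911733   0.09597164]
dish [ 0.47318747 -0.36565671  0.096     ] [ 0.4762649  -0.36085166  0.096     ] [ 0.47291004 -0.36642538  0.0895422 ]
bottle foot px scene pred [225.48820412 184.41100357]
[[-0.    -0.957  0.289]
 [-0.002  0.289  0.957]
 [-1.    -0.    -0.002]]
```

```bash
cat >> h.py <<'E'
def go(*targets,ang=None):
    s=ctrl.get_state();R=cv2.Rodrigues(np.array(s["tool_rot"]))[0];p=np.array(s["position"])
    a=np.degrees(np.arctan2(R[1,2],R[0,2]))
    print("t",round(float(s["time"]),2),"pos",np.round(p,4),"jaw",round(a,2),"f",np.round(s["ft_force"],1),"w",round(float(s["grip_width"]),3),"R0",np.round(R[:,0],3))
    for t in targets: print("travel",np.round(R.T@(np.array(t)-p),4),"dist",np.round(np.linalg.norm(np.array(t)-p),3))
    if ang is not None: print("twist",round(np.radians(a-ang),4))
E
python3 - <<'E'
from h import *
go((.50,.25,.22),(.54,0,.22),(.52,-.22,.2),ang=9.7)
c=onz("top",(313,223),.03);print("plat",c)
E
```

```text
t 0.1 pos [0.1875 0.6219 0.2216] jaw 73.23 f [ 0.6 -0.1 -1.2] w 0.999 R0 [-0.    -0.002 -1.   ]
travel [ 0.0021 -0.4065 -0.2659] dist 0.486
travel [ 0.0025 -0.5169 -0.4937] dist 0.715
travel [ 0.0228 -0.5613 -0.7101] dist 0.905
twist 1.1088
plat [0.62739327 0.01441723 0.03      ]
```

```bash
python3 -m pendant '[{"travel":[0,-0.05,-0.033],"twist":0.1},{"travel":[0,-0.1,-0.066],"twist":0.2},{"travel":[0,-0.15,-0.1],"twist":0.35},{"travel":[0,-0.2,-0.133],"twist":0.5},{"travel":[0,-0.25,-0.166],"twist":0.65},{"travel":[0,-0.3,-0.2],"twist":0.8},{"travel":[0,-0.35,-0.23],"twist":0.95},{"travel":[0,-0.4,-0.265],"twist":1.05},{"travel":[0,-0.43,-0.315],"twist":1.11},{"travel":[0,-0.455,-0.37],"twist":1.11}]' 1 30
python3 - <<'E'
from h import *
go((.54,0,.22),(.52,-.22,.2),(.474,-.3645,.16),ang=9.7)
E
```

```text
time: 1.35
position: [0.5168, 0.1343, 0.2217]
tool_rot: [-0.133, 1.568, 0.13]
ft_force: [1.1, -0.6, 0.3]
grip_width: 0.998
t 1.35 pos [0.5168 0.1343 0.2217] jaw 9.59 f [ 1.1 -0.6  0.3] w 0.998 R0 [-0.001 -0.002 -1.   ]
travel [ 0.002  -0.1363  0.0005] dist 0.136
travel [ 0.0225 -0.3498 -0.0558] dist 0.355
travel [ 0.0629 -0.4846 -0.1252] dist 0.504
twist -0.0019
```

```bash
python3 -m pendant '[{"travel":[0,-0.05,0],"twist":0},{"travel":[0,-0.11,0],"twist":0},{"travel":[0,-0.17,-0.01],"twist":0},{"travel":[0,-0.23,-0.02],"twist":0},{"travel":[0,-0.29,-0.035],"twist":0},{"travel":[0.02,-0.345,-0.055],"twist":0},{"travel":[0.03,-0.395,-0.075],"twist":0},{"travel":[0.04,-0.44,-0.1],"twist":0},{"travel":[0.05,-0.475,-0.12],"twist":0},{"travel":[0.06,-0.485,-0.125],"twist":0}]'
python3 - <<'E'
from h import *
a=grab("top","top1");b=grab("scene","scene1")
go((.474,-.3645,.13),(.474,-.3645,.036),ang=9.7)
a=cv2.resize(cv2.convertScaleAbs(a[230:330,400:530],alpha=1.6),None,fx=4,fy=4)
b=cv2.resize(cv2.convertScaleAbs(b[80:210,170:290],alpha=1.6),None,fx=3,fy=3)
c=np.zeros((400,800,3),np.uint8);c[:,:400]=cv2.resize(a,None,fx=400/520,fy=1)[:, :400];c[:390,410:770]=b
cv2.imwrite("pics/c1.png",c)
E
```

```text
time: 2.6
position: [0.4719, -0.368, 0.1624]
tool_rot: [-0.13, 1.569, 0.125]
ft_force: [-0.7, -1.1, -0.7]
grip_width: 0.998
t 2.7 pos [ 0.473  -0.3651  0.1614] jaw 9.47 f [-0.7  0.3  0.4] w 1.001 R0 [-0.003 -0.001 -1.   ]
travel [0.0314 0.0004 0.0012] dist 0.031
travel [0.1254 0.0005 0.0015] dist 0.125
twist -0.004
```

View pics/c1.png

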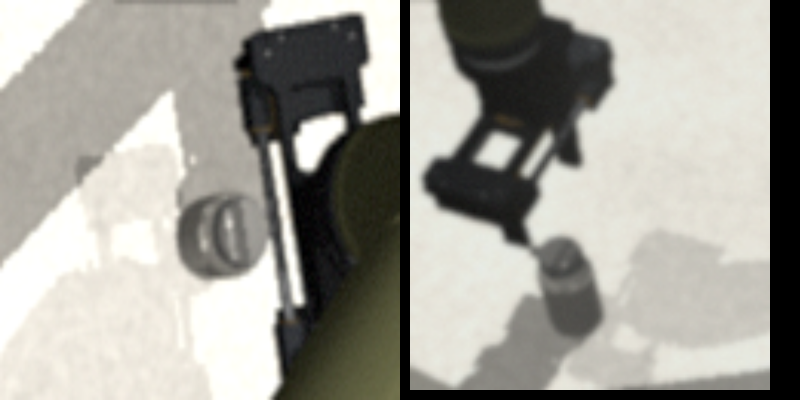

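```bash
python3 -m pendant '[{"travel":[0.03,0,0.001],"twist":0},{"travel":[0.055,0,0.001],"twist":0},{"travel":[0.08,0,0.001],"twist":0},{"travel":[0.1,0,0.001],"twist":0},{"travel":[0.115,0,0.001],"twist":0},{"travel":[0.125,0,0.001],"twist":0},{"travel":[0.125,0,0.001],"twist":0}]'
python3 - <<'E'
from h import *
a=grab("top","top2");b=grab("scene","scene2")
go((.474,-.3645,.036),ang=9.7)
a=cv2.resize(cv2.convertScaleAbs(a[230:330,430:530],alpha=1.6),None,fx=4,fy=4)
b=cv2.resize(cv2.convertScaleAbs(b[80:210,170:290],alpha=1.6),None,fx=3,fy=3)
c=np.zeros((400,800,3),np.uint8);c[:,:400]=a;c[:390,410:770]=b
cv2.imwrite("pics/c2.png",c)
E
```

```text
time: 3.58
position: [0.4734, -0.3649, 0.036]
tool_rot: [-0.13, 1.571, 0.129]
ft_force: [0.1, 0.2, 0.0]
grip_width: 1.003
t 3.67 pos [ 0.4739 -0.3655  0.037 ] jaw 9.46 f [-0.3 -0.2  0.2] w 1.002 R0 [-0.003 -0.002 -1.   ]
travel [0.001  0.001  0.0003] dist 0.001
twist -0.0043
```

View pics/c2.png

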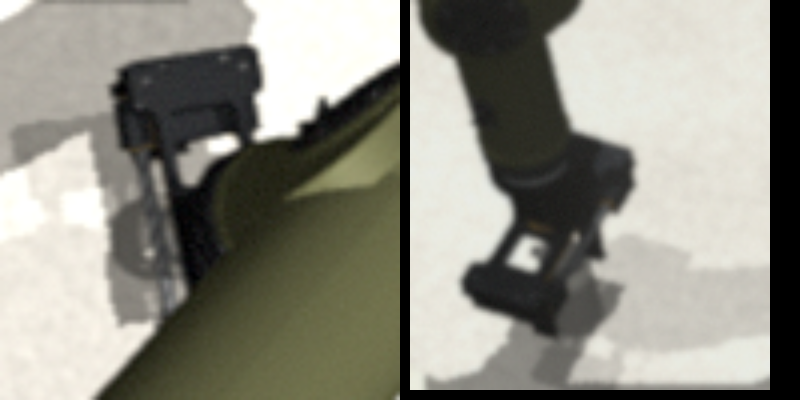

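The fingers straddle the bottle with no contact force, so I'll close.

```bash
python3 -m pendant '[{"travel":[0,0,0],"twist":0},{"travel":[0,0,0],"twist":0},{"travel":[0,0,0],"twist":0},{"travel":[0,0,0],"twist":0},{"travel":[0,0,0],"twist":0},{"travel":[0,0,0],"twist":0},{"travel":[0,0,0],"twist":0},{"travel":[0,0,0],"twist":0}]' -1 25
python3 - <<'E'
from h import *
go((.474,-.3645,.036),ang=9.7)
E
```

```text
time: 4.68
position: [0.4732, -0.3657, 0.037]
tool_rot: [-0.13, 1.571, 0.128]
ft_force: [-4.1, -0.0, 4.1]
grip_width: 0.577
t 4.67 pos [ 0.4732 -0.3657  0.037 ] jaw 9.43 f [-4.1 -0.   4.1] w 0.577 R0 [-0.003 -0.002 -1.   ]
travel [0.001  0.0011 0.001 ] dist 0.002
twist -0.0047
```

```bash
python3 -m pendant '[{"travel":[-0.004,0,0],"twist":0},{"travel":[-0.012,0,0],"twist":0},{"travel":[-0.025,0,0],"twist":0},{"travel":[-0.045,0,0],"twist":0},{"travel":[-0.065,0,0],"twist":0},{"travel":[-0.085,0,0],"twist":0},{"travel":[-0.1,0,0],"twist":0},{"travel":[-0.11,0,0],"twist":0},{"travel":[-0.115,0,0],"twist":0},{"travel":[-0.115,0,0],"twist":0}]'
python3 - <<'E'
from h import *
b=grab("scene","scene3");a=grab("top","top3")
go((.642,-.0685,.152),ang=9.7)
a=cv2.resize(cv2.convertScaleAbs(a[230:330,430:530],alpha=1.6),None,fx=4,fy=4)
b=cv2.resize(cv2.convertScaleAbs(b[80:210,170:290],alpha=1.6),None,fx=3,fy=3)
c=np.zeros((400,800,3),np.uint8);c[:,:400]=a;c[:390,410:770]=b
cv2.imwrite("pics/c3.png",c)
E
```

```text
time: 5.92
position: [0.4736, -0.3655, 0.152]
tool_rot: [-0.13, 1.571, 0.128]
ft_force: [-0.2, 0.1, -2.0]
grip_width: 0.58
t 6.03 pos [ 0.4733 -0.3652  0.1514] jaw 9.44 f [ 0.2  0.4 -1.8] w 0.585 R0 [-0.005 -0.001 -1.   ]
travel [-0.0017  0.2651  0.2151] dist 0.341
twist -0.0046
```

View pics/c3.png

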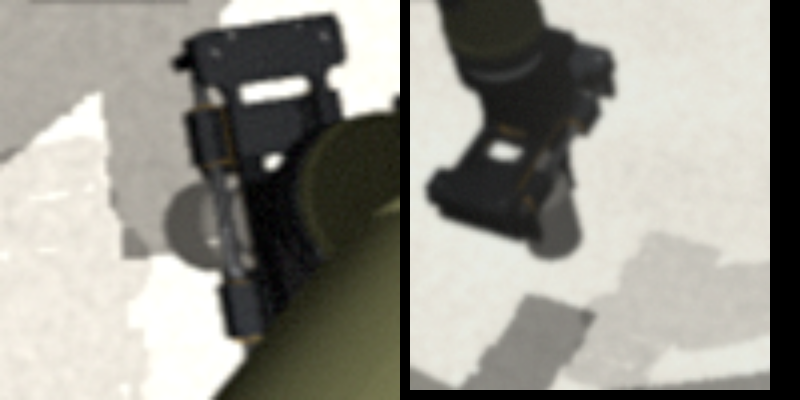

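```bash
python3 -m pendant '[{"travel":[0,0.01,0.008],"twist":0},{"travel":[0,0.03,0.024],"twist":0},{"travel":[0,0.06,0.05],"twist":0},{"travel":[0,0.095,0.078],"twist":0},{"travel":[0,0.13,0.106],"twist":0},{"travel":[0,0.165,0.134],"twist":0},{"travel":[0,0.2,0.162],"twist":0},{"travel":[0,0.23,0.187],"twist":0},{"travel":[-0.001,0.252,0.205],"twist":0},{"travel":[-0.001,0.265,0.215],"twist":0}]'
python3 - <<'E'
from h import *
b=grab("scene","scene4");a=grab("top","top4")
go((.642,-.0685,.082),ang=9.7)
a=cv2.resize(cv2.convertScaleAbs(a[150:290,280:420],alpha=1.6),(400,400))
b=cv2.resize(cv2.convertScaleAbs(b[150:310,220:360],alpha=1.6),(350,400))
c=np.zeros((400,800,3),np.uint8);c[:,:400]=a;c[:,410:760]=b
cv2.imwrite("pics/c4.png",c)
E
```

```text
time: 7.28
position: [0.6424, -0.0654, 0.1505]
tool_rot: [-0.132, 1.572, 0.132]
ft_force: [-0.3, -0.1, -1.7]
grip_width: 0.582
t 7.38 pos [ 0.6424 -0.0657  0.1506] jaw 9.64 f [-0.8  0.6 -1.3] w 0.582 R0 [-0.005 -0.    -1.   ]
travel [ 0.0686 -0.0028 -0.0005] dist 0.069
twist -0.001
```

View pics/c4.png

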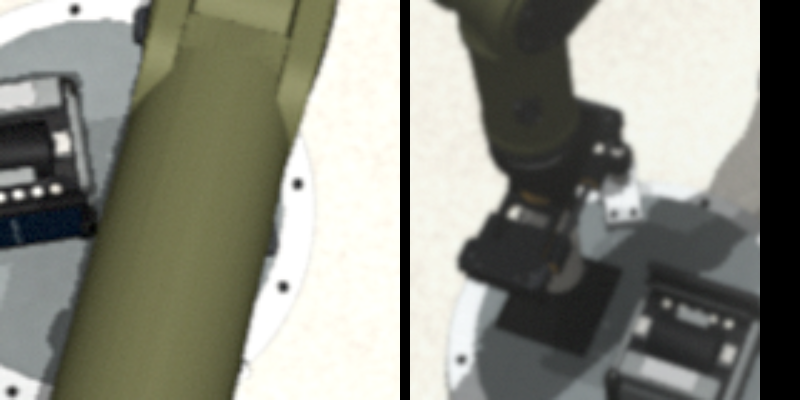

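```bash
python3 -m pendant '[{"travel":[0.008,-0.003,0],"twist":0},{"travel":[0.02,-0.003,0],"twist":0},{"travel":[0.034,-0.003,0],"twist":0},{"travel":[0.046,-0.003,0],"twist":0},{"travel":[0.055,-0.003,0],"twist":0},{"travel":[0.06,-0.003,0],"twist":0},{"travel":[0.063,-0.003,0],"twist":0},{"travel":[0.063,-0.003,0],"twist":0}]'
python3 - <<'E'
from h import *
b=grab("scene","scene5")
go((.642,-.0685,.082),ang=9.7)
cv2.imwrite("pics/c5.png",cv2.resize(cv2.convertScaleAbs(b[180:310,220:360],alpha=1.6),None,fx=5,fy=4.6))
for a in np.linspace(0,2*np.pi,5): pass
print(proj("scene",[.642,-.0685,.049]))
E
```

```text
time: 8.38
position: [0.6427, -0.0686, 0.0876]
tool_rot: [-0.132, 1.572, 0.132]
ft_force: [-0.6, -0.3, -2.1]
grip_width: 0.578
t 8.43 pos [ 0.6428 -0.0686  0.0879] jaw 9.65 f [-0.2 -0.1 -1.5] w 0.578 R0 [-0.005 -0.    -1.   ]
travel [ 0.0059  0.0002 -0.0008] dist 0.006
twist -0.0009
[279.82199715 268.13975317]
```

View pics/c5.png

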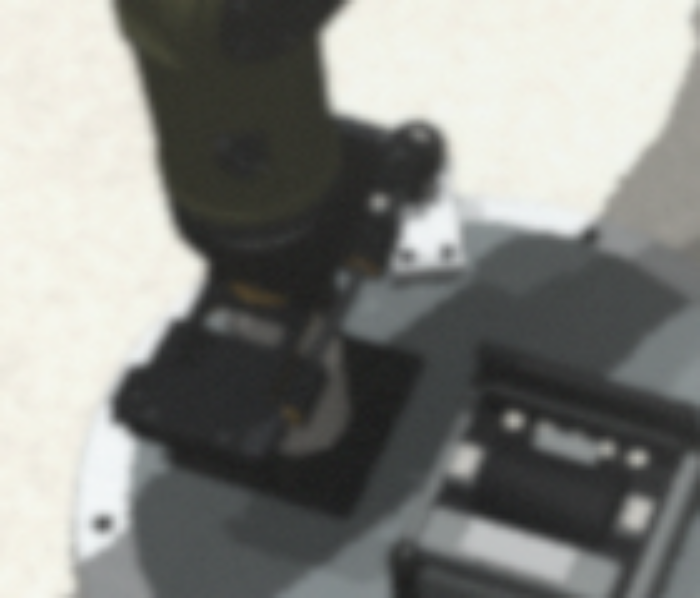

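The bottle is upright inside the tray rim. Its foot is near crop (320,450), and there is dark floor visible all round it. I'll creep down the last few millimetres.

```bash
python3 -m pendant '[{"travel":[0.001,0,0],"twist":0},{"travel":[0.002,0,0],"twist":0},{"travel":[0.003,0,0],"twist":0},{"travel":[0.004,0,0],"twist":0},{"travel":[0.005,0,0],"twist":0},{"travel":[0.005,0,0],"twist":0}]'
```

```text
time: 9.18
position: [0.6427, -0.0686, 0.0827]
tool_rot: [-0.132, 1.572, 0.132]
ft_force: [-0.5, 0.1, -1.8]
grip_width: 0.578
```

```bash
python3 -m pendant '[{"travel":[0.001,0,0],"twist":0},{"travel":[0.001,0,0],"twist":0}]'
```

```text
time: 9.43
position: [0.6428, -0.0687, 0.0821]
tool_rot: [-0.132, 1.571, 0.132]
ft_force: [-1.3, -0.1, 1.2]
grip_width: 0.58
```

Contact felt: fz went from -1.8 to +1.2 N, so the tray is carrying the bottle. I'll open and retreat upward.

```bash
python3 -m pendant '[{"travel":[0,0,0],"twist":0},{"travel":[0,0,0],"twist":0},{"travel":[0,0,0],"twist":0},{"travel":[0,0,0],"twist":0},{"travel":[0,0,0],"twist":0}]' 0.9
python3 - <<'E'
from h import *
go((.6425,-.0685,.21),ang=9.7)
E
```

```text
time: 10.05
position: [0.6429, -0.0686, 0.0821]
tool_rot: [-0.132, 1.571, 0.132]
ft_force: [0.1, 0.7, 0.4]
grip_width: 0.941
t 10.05 pos [ 0.6429 -0.0686  0.0821] jaw 9.65 f [0.1 0.7 0.4] w 0.941 R0 [-0.005 -0.    -1.   ]
travel [-0.1279  0.0003 -0.0009] dist 0.128
twist -0.0009
```

```bash
python3 -m pendant '[{"travel":[-0.01,0,0],"twist":0},{"travel":[-0.03,0,0],"twist":0},{"travel":[-0.055,0,0],"twist":0},{"travel":[-0.08,0,0],"twist":0},{"travel":[-0.105,0,0],"twist":0},{"travel":[-0.12,0,0],"twist":0},{"travel":[-0.128,0,0],"twist":0}]'
python3 - <<'E'
from h import *
go((.494,-.09,.17),ang=37)
E
```

```text
time: 10.92
position: [0.6439, -0.0687, 0.2116]
tool_rot: [-0.132, 1.57, 0.132]
ft_force: [-0.1, -0.1, 0.4]
grip_width: 0.946
t 10.93 pos [ 0.6439 -0.0687  0.2116] jaw 9.65 f [-0.1 -0.1  0.4] w 0.946 R0 [-0.003 -0.    -1.   ]
travel [ 0.0421  0.0041 -0.1512] dist 0.157
twist -0.4774
```

```bash
python3 -m pendant '[{"travel":[0,-0.02,-0.02],"twist":-0.1},{"travel":[0,-0.06,-0.04],"twist":-0.2},{"travel":[0,-0.11,-0.065],"twist":-0.3},{"travel":[0,-0.16,-0.09],"twist":-0.4},{"travel":[0,-0.2,-0.115],"twist":-0.478},{"travel":[0,-0.23,-0.13],"twist":-0.478},{"travel":[0,-0.24,-0.135],"twist":-0.478}]'
python3 - <<'E'
from h import *
b=grab("scene","scene6");a=grab("top","top6")
go((.494,-.09,.17),ang=37)
a=cv2.resize(cv2.convertScaleAbs(a[170:310,310:400],alpha=1.6),None,fx=4,fy=4,interpolation=cv2.INTER_CUBIC)
b=cv2.resize(cv2.convertScaleAbs(b[200:300,240:340],alpha=1.6),None,fx=4,fy=4,interpolation=cv2.INTER_CUBIC)
c=np.zeros((560,780,3),np.uint8);c[:,:360]=a;c[:400,370:770]=b
cv2.imwrite("pics/c6.png",c)
E
```

```text
time: 11.8
position: [0.5492, -0.3305, 0.2116]
tool_rot: [-0.502, 1.516, 0.504]
ft_force: [0.6, 0.3, 0.4]
grip_width: 0.95
t 11.9 pos [ 0.5504 -0.3285  0.2116] jaw 36.93 f [-0.1  1.  -1. ] w 0.952 R0 [-0.004  0.    -1.   ]
travel [0.0418 0.2245 0.0983] dist 0.249
twist -0.0013
```

View pics/c6.png

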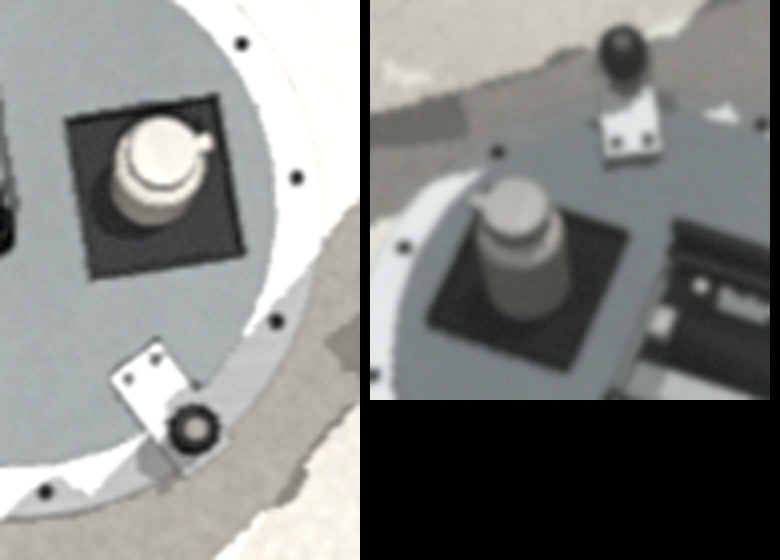

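The bottle stands upright and well inside the tray in both views, and the knob is unmoved at top crop (194,430). The bottle now marks a known robot pose, so I'll use it to check the camera offset.

```bash
python3 - <<'E'
from h import *
P=lambda x,y:(310+x/4-.375,170+y/4-.375)
S=lambda x,y:(240+(x-370)/4-.375,200+y/4-.375)
print(onz("top",P(165,150),.141),onz("scene",S(516,208),.141))
print(onz("top",P(194,430),.1015),onz("scene",S(622,44),.1015))
go((.494,-.09,.17),(.494,-.09,.0715),ang=37)
E
```

```text
[ 0.64541385 -0.0702027   0.141     ] [ 0.64722197 -0.06646904  0.141     ]
[ 0.4920536  -0.09055252  0.1015    ] [ 0.496906   -0.08877016  0.1015    ]
t 11.9 pos [ 0.5504 -0.3285  0.2116] jaw 36.93 f [-0.1  1.  -1. ] w 0.952 R0 [-0.004  0.    -1.   ]
travel [0.0418 0.2245 0.0983] dist 0.249
travel [0.1403 0.2243 0.0986] dist 0.282
twist -0.0013
```

```bash
python3 -m pendant '[{"travel":[0,0.03,0.013],"twist":0},{"travel":[0,0.08,0.035],"twist":0},{"travel":[0,0.13,0.056],"twist":0},{"travel":[0,0.18,0.078],"twist":0},{"travel":[0,0.212,0.092],"twist":0},{"travel":[0.02,0.226,0.0975],"twist":0},{"travel":[0.04,0.226,0.0975],"twist":0},{"travel":[0.045,0.226,0.0975],"twist":0}]' 0.3
python3 - <<'E'
from h import *
b=grab("scene","scene7")
go((.4925,-.0895,.0705),ang=37)
cv2.imwrite("pics/c7.png",cv2.resize(cv2.convertScaleAbs(b[150:300,240:360],alpha=1.6),None,fx=4,fy=4))
E
```

```text
time: 12.9
position: [0.4918, -0.0867, 0.1658]
tool_rot: [-0.506, 1.516, 0.51]
ft_force: [-0.2, 0.4, 0.2]
grip_width: 0.651
t 12.95 pos [ 0.4919 -0.0875  0.1659] jaw 37.08 f [-0.3  0.5 -0.2] w 0.651 R0 [-0.006  0.    -1.   ]
travel [ 0.0953 -0.0023 -0.0004] dist 0.095
twist 0.0015
```

View pics/c7.png

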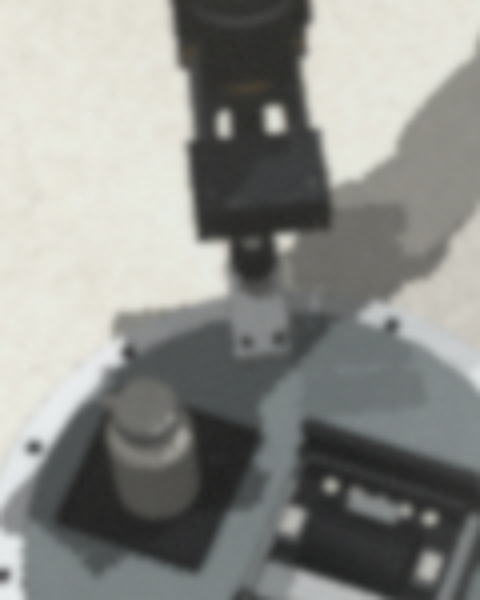

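```bash
python3 -m pendant '[{"travel":[0.02,-0.002,0],"twist":0},{"travel":[0.04,-0.002,0],"twist":0},{"travel":[0.06,-0.002,0],"twist":0},{"travel":[0.075,-0.002,0],"twist":0},{"travel":[0.088,-0.002,0],"twist":0},{"travel":[0.095,-0.002,0],"twist":0},{"travel":[0.096,-0.002,0],"twist":0},{"travel":[0.096,-0.002,0],"twist":0}]'
python3 - <<'E'
from h import *
b=grab("scene","scene8");a=grab("top","top8")
go((.4925,-.0895,.0705),ang=37)
c=np.zeros((600,780,3),np.uint8);c[:,:480]=cv2.resize(cv2.convertScaleAbs(b[150:300,240:360],alpha=1.6),None,fx=4,fy=4)
c[:300,490:730]=cv2.resize(cv2.convertScaleAbs(a[220:320,320:400],alpha=1.6),None,fx=3,fy=3)
cv2.imwrite("pics/c8.png",c)
E
```

```text
time: 13.95
position: [0.493, -0.0891, 0.0702]
tool_rot: [-0.505, 1.515, 0.508]
ft_force: [-0.0, -0.2, 0.9]
grip_width: 0.652
t 14.05 pos [ 0.493  -0.0891  0.0704] jaw 37.08 f [0.2 0.2 0.4] w 0.648 R0 [-0.005  0.    -1.   ]
travel [-0.0001  0.     -0.0007] dist 0.001
twist 0.0013
```

View pics/c8.png

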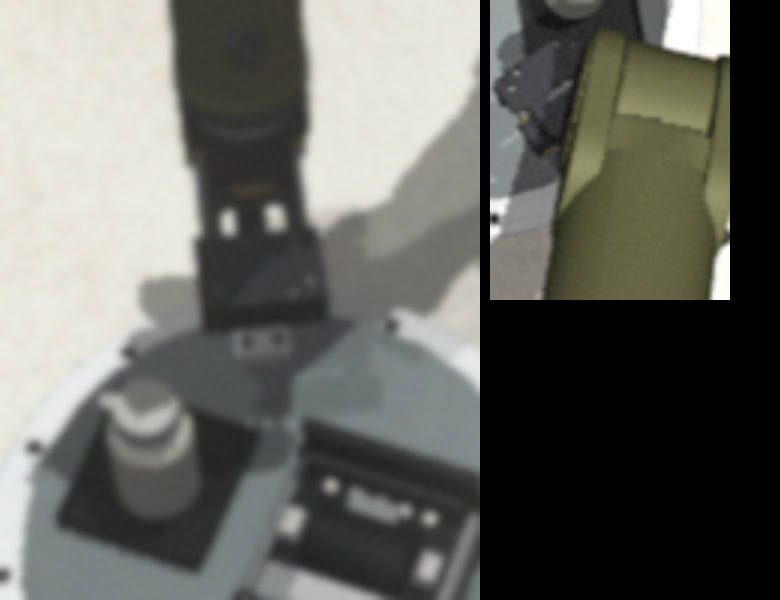

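In position over the knob without contact. I'll close gently first to see the lateral force.

```bash
python3 -m pendant '[{"travel":[0,0,0],"twist":0},{"travel":[0,0,0],"twist":0},{"travel":[0,0,0],"twist":0},{"travel":[0,0,0],"twist":0},{"travel":[0,0,0],"twist":0},{"travel":[0,0,0],"twist":0}]' -1 15
python3 - <<'E'
from h import *
go(ang=37);s=ctrl.get_state();R=cv2.Rodrigues(np.array(s["tool_rot"]))[0];print("tool f",np.round(R.T@np.array(s["ft_force"]),1),np.round(s["torque"],2))
E
```

```text
time: 14.8
position: [0.4906, -0.091, 0.0703]
tool_rot: [-0.505, 1.521, 0.508]
ft_force: [-7.4, -3.5, 6.5]
grip_width: 0.342
t 14.8 pos [ 0.4906 -0.091   0.0703] jaw 37.01 f [-7.4 -3.5  6.5] w 0.342 R0 [-0.01  -0.001 -1.   ]
twist 0.0002
tool f [-6.4  1.7 -8.1] [-0.87  1.51 -0.02]
```

```bash
python3 -m pendant '[{"travel":[0,0,0],"twist":0},{"travel":[0,0,0],"twist":0}]' -1 15
python3 - <<'E'
from h import *
go(ang=37);s=ctrl.get_state();R=cv2.Rodrigues(np.array(s["tool_rot"]))[0];print("tool f",np.round(R.T@np.array(s["ft_force"]),1),np.round(s["torque"],2))
E
```

```text
time: 15.05
position: [0.4905, -0.0911, 0.0704]
tool_rot: [-0.505, 1.521, 0.508]
ft_force: [-1.6, -0.8, 2.1]
grip_width: 0.334
t 15.05 pos [ 0.4905 -0.0911  0.0704] jaw 37.01 f [-1.6 -0.8  2.1] w 0.334 R0 [-0.01  -0.001 -1.   ]
twist 0.0002
tool f [-2.1  0.3 -1.7] [-0.24  0.38  0.  ]
```

```bash
python3 -m pendant '[{"travel":[0,0,0],"twist":0},{"travel":[0,0,0],"twist":0},{"travel":[0,0,0],"twist":0},{"travel":[0,0,0],"twist":0}]' -1 60
python3 - <<'E'
from h import *
go(ang=37);s=ctrl.get_state();R=cv2.Rodrigues(np.array(s["tool_rot"]))[0];print("tool f",np.round(R.T@np.array(s["ft_force"]),1),np.round(s["torque"],2))
E
```

```text
time: 15.55
position: [0.4905, -0.091, 0.0704]
tool_rot: [-0.505, 1.521, 0.508]
ft_force: [-1.7, -0.7, 1.6]
grip_width: 0.329
t 15.55 pos [ 0.4905 -0.091   0.0704] jaw 37.02 f [-1.7 -0.7  1.6] w 0.329 R0 [-0.01  -0.001 -1.   ]
twist 0.0003
tool f [-1.5  0.4 -1.8] [-0.22  0.34  0.06]
```

```bash
python3 -m pendant '[{"travel":[-0.002,0,0],"twist":0},{"travel":[-0.004,0,0],"twist":0},{"travel":[-0.006,0,0],"twist":0},{"travel":[-0.008,0,0],"twist":0},{"travel":[-0.008,0,0],"twist":0}]'
python3 - <<'E'
from h import *
go(ang=37);s=ctrl.get_state();R=cv2.Rodrigues(np.array(s["tool_rot"]))[0];print("tool f",np.round(R.T@np.array(s["ft_force"]),1),np.round(s["torque"],2))
E
```

```text
time: 16.18
position: [0.4904, -0.091, 0.0782]
tool_rot: [-0.505, 1.521, 0.508]
ft_force: [1.9, -0.7, -9.0]
grip_width: 0.33
t 16.18 pos [ 0.4904 -0.091   0.0782] jaw 37.02 f [ 1.9 -0.7 -9. ] w 0.33 R0 [-0.01  -0.001 -1.   ]
twist 0.0003
tool f [ 9.  -1.7  1.2] [-0.37 -0.49 -0.03]
```

```bash
python3 -m pendant '[{"travel":[-0.002,0,0],"twist":0},{"travel":[-0.004,0,0],"twist":0},{"travel":[-0.005,0,0],"twist":0},{"travel":[-0.006,0,0],"twist":0},{"travel":[-0.006,0,0],"twist":0}]'
python3 - <<'E'
from h import *
go(ang=37);s=ctrl.get_state();R=cv2.Rodrigues(np.array(s["tool_rot"]))[0];print("tool f",np.round(R.T@np.array(s["ft_force"]),1),np.round(s["torque"],2))
E
```

```text
time: 16.8
position: [0.4904, -0.091, 0.0842]
tool_rot: [-0.505, 1.521, 0.508]
ft_force: [3.0, -1.7, -12.0]
grip_width: 0.327
t 16.8 pos [ 0.4904 -0.091   0.0842] jaw 37.02 f [  3.   -1.7 -12. ] w 0.327 R0 [-0.01  -0.001 -1.   ]
twist 0.0003
tool f [12.  -3.2  1.5] [-0.36 -0.67  0.03]
```

```bash
python3 -m pendant '[{"travel":[-0.001,0,0],"twist":0},{"travel":[-0.002,0,0],"twist":0},{"travel":[-0.002,0,0],"twist":0},{"travel":[-0.002,0,0],"twist":0}]'
python3 - <<'E'
from h import *
go(ang=37);s=ctrl.get_state();R=cv2.Rodrigues(np.array(s["tool_rot"]))[0];print("tool f",np.round(R.T@np.array(s["ft_force"]),1),np.round(s["torque"],2))
E
```

```text
time: 17.3
position: [0.4899, -0.0904, 0.0846]
tool_rot: [-0.504, 1.522, 0.508]
ft_force: [7.3, -0.6, -22.9]
grip_width: 0.331
t 17.3 pos [ 0.4899 -0.0904  0.0846] jaw 37.01 f [  7.3  -0.6 -22.9] w 0.331 R0 [-0.011 -0.001 -1.   ]
twist 0.0001
tool f [22.8 -5.   5.7] [-0.15 -1.53 -0.14]
```

It's at the stop, with 14.2 mm of lift and force up to 23 N. About 5 N of tangential load built up, so I'll ease that and the over-pull.

```bash
python3 -m pendant '[{"travel":[-0.0005,-0.0008,0],"twist":0},{"travel":[-0.0005,-0.0008,0],"twist":0},{"travel":[-0.0005,-0.0008,0],"twist":0}]'
python3 - <<'E'
from h import *
go(ang=37);s=ctrl.get_state();R=cv2.Rodrigues(np.array(s["tool_rot"]))[0];print("tool f",np.round(R.T@np.array(s["ft_force"]),1),np.round(s["torque"],2))
E
```

```text
time: 17.68
position: [0.4899, -0.0904, 0.0845]
tool_rot: [-0.504, 1.523, 0.509]
ft_force: [4.7, 1.9, -18.1]
grip_width: 0.33
t 17.68 pos [ 0.4899 -0.0904  0.0845] jaw 37.01 f [  4.7   1.9 -18.1] w 0.33 R0 [-0.012 -0.    -1.   ]
twist 0.0002
tool f [18.  -1.4  5.1] [ 0.21 -1.   -0.13]
```

```bash
python3 - <<'E'
from h import *
b=grab("scene","scene9");a=grab("top","top9");b0=cv2.imread("pics/scene8.png")
c=np.zeros((560,780,3),np.uint8);c[:,:390]=cv2.resize(cv2.convertScaleAbs(b[150:330,235:360],alpha=1.6),(390,560));c[:,390:]=cv2.resize(cv2.convertScaleAbs(b0[150:330,235:360],alpha=1.6),(390,560))
cv2.imwrite("pics/c9.png",c)
# platform shift: splicer patch phase correlation, both views
g=lambda im:cv2.cvtColor(im,cv2.COLOR_BGR2GRAY).astype(np.float32)
a0=cv2.imread("pics/top0.png")
w=cv2.createHanningWindow((64,64),cv2.CV_32F)
print("scene",cv2.phaseCorrelate(g(b0)[265:329,296:360],g(b)[265:329,296:360],w))
a8=cv2.imread("pics/top8.png");print("top vs8",cv2.phaseCorrelate(g(a8)[176:240,255:319],g(a)[176:240,255:319],w))
print("top vs0",cv2.phaseCorrelate(g(a0)[176:240,255:319],g(a)[176:240,255:319],w))
go(ang=37)
E
```

```text
scene ((-0.3787356216488931, 0.2772080118813953), 1.0028229251038283)
top vs8 ((-0.0292112716149191, -0.13740671405909666), 0.9380999193526804)
top vs0 ((0.052079348706548956, -0.12019932974293113), 0.9198615269269794)
t 17.77 pos [ 0.4899 -0.0905  0.0845] jaw 37.02 f [  5.1   1.3 -18.8] w 0.332 R0 [-0.012 -0.    -1.   ]
twist 0.0003
```

View pics/c9.png

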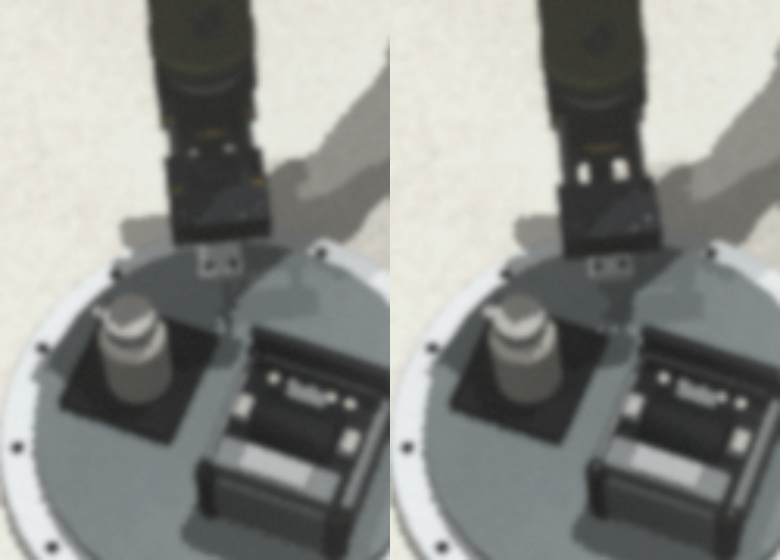

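View pics/top9.png

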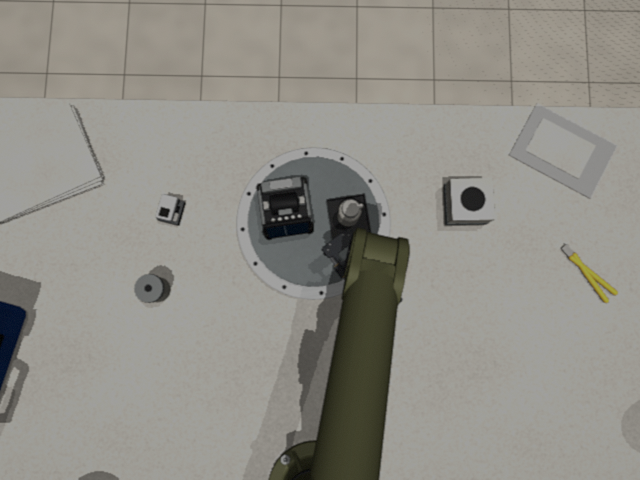

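The bottle is upright in the tray, and the jar (152,288), cleaver and carton are where they started. The platform moved by at most about 0.15–0.45 px (roughly 0.3°). I'll do one more hold to trim the sideways load and check for drift.

```bash
python3 -m pendant '[{"travel":[-0.0006,-0.0006,0],"twist":0},{"travel":[-0.0006,-0.0006,0],"twist":0},{"travel":[-0.0006,-0.0006,0],"twist":0},{"travel":[-0.0006,-0.0006,0],"twist":0},{"travel":[-0.0006,-0.0006,0],"twist":0},{"travel":[-0.0006,-0.0006,0],"twist":0},{"travel":[-0.0006,-0.0006,0],"twist":0},{"travel":[-0.0006,-0.0006,0],"twist":0}]'
python3 - <<'E'
from h import *
go(ang=37);s=ctrl.get_state();R=cv2.Rodrigues(np.array(s["tool_rot"]))[0];print("tool f",np.round(R.T@np.array(s["ft_force"]),1),np.round(s["torque"],2))
E
```

```text
time: 18.77
position: [0.4899, -0.0904, 0.0846]
tool_rot: [-0.503, 1.523, 0.51]
ft_force: [5.9, 1.4, -20.2]
grip_width: 0.331
t 18.77 pos [ 0.4899 -0.0904  0.0846] jaw 37.03 f [  5.9   1.4 -20.2] w 0.331 R0 [-0.013  0.    -1.   ]
twist 0.0005
tool f [20.1 -2.6  5.8] [ 0.3  -1.2  -0.14]
```

It stayed still for a full second, held against the stop at 20 N, with a sideways load of 2.6 N, below the roughly 4 N it would take to turn the platform. I'm handing it in.

```bash
python3 - <<'E'
from bench import ctrl
print(ctrl.close_job())
E
```

```text
the job is handed in; nothing more can be done
None
```

The bottle is standing upright in the accessory tray. I then pulled the plunger straight up to its stop, and the arm is still holding it there. The job was handed in at about 18.8 s of the 51 s allowed.

- **Bottle:** I lowered it until the tray floor took its weight, then let go. The last pictures show it upright inside the rim, clear of the splicer.
- **Plunger:** the tool rose 14.2 mm after gripping the knob. The downward pull is about 20 N, and the spring accounts for only about 11 N of that, so it is firmly against the stop. The last 1 s hold showed no drift.
- **Platform:** the pictures and tool position suggest it crept about 0.3° when the pin came free, because the pull briefly put about 5 N sideways on the knob. I eased that to about 2.6 N, below the roughly 4 N needed to turn it, and did not try to turn it back.
- **Other things on the bench:** the jar, cleaver and carton look unmoved in the last top view.
- **Disagreement:** the two cameras differed by up to about 5 mm on positions. I placed the bottle at roughly their average, and for the knob I used the gripped bottle as a reference and then let the fingers settle on it.

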